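Swing down the blue standards hatch with the hook pole

TASK

Take the orange-handled hook pole from its rest, lower its hook from above into the steel eye of the blue hatch and use it to swing that hatch down to its stop. Then lay the pole back in its rest just as it lay, and let go. Leave the yellow hatch shut.

Things in the scene. Friction and masses are not known exactly. Their poses are not given: they have to be found in the camera images.
- hook_pole: Loose 0.16 kg pole, level on two black saddles. Origin: hook tip, 15 mm above table; x from handle to hook, z up. Orange handle 150x24x26 centred at (-135,0,45) mm, balance 13 mm ahead of that; 8 mm rod at z=45 turned straight down at x=0: a 45 mm hook. Saddles 14 thick, 55 mm before and behind the handle's centre, cheeks up to z=57; between them grip across the width. Return it to this pose.
- blue_hatch_eye (a point): Centre of the flat steel ring (44 mm hole, 7 thick) at mid upper edge of the blue hatch's outside, 280 mm up, open above. Turns with the hatch; shut: x level into the locker, y along the edge, z up. Hinge parallel to y at x=38, z=-115 mm; outer face x=34, top edge z=3. Hatch 150 wide, 113 high, front of a white locker with blue top, 308 high.
- blue_hatch (a joint): Blue hatch angle, rad: 0 shut (upright), grows as its upper edge swings out to the robot and down; 1.05 at its stop (60 degrees). Starts 0 to 0.08. Friction hinge with damper: 1 to 3 N of pull at the eye; stays where left up to 0.25, past about 0.45 sinks to the stop by itself in 2 to 3 s, which frees the hook; lifted sooner, the hook can catch in the ring.
- yellow_hatch (a joint): Angle of the hatch of the other locker, alike but yellow (hatch and top), standing left or right of the blue one. Starts 0 to 0.08; to stay so.
Things that resemble listed ones, but are neither listed nor needed, are in the scene too. Of the things that look like the hook_pole, the largest one is meant.

How it is judged:
On the way, in this order (a step that is already met when the one before it is completed fails the run):
1. the hook's tip is down inside the blue hatch's eye (z of hook_pole in the frame of blue_hatch_eye between -0.05 and -0.006 m and x of hook_pole in the frame of blue_hatch_eye between -0.025 and 0.025 m and y of hook_pole in the frame of blue_hatch_eye between -0.025 and 0.025 m), for 0.2 s.
2. the blue hatch is drawn past 20 degrees with the hook at its eye (value of joint blue_hatch above 0.35 rad and distance between hook_pole and blue_hatch_eye below 0.06 m).
At the end, for the whole second after the job is handed in: The blue hatch is down within 10 degrees of its stop, the yellow hatch is less than 0.25 rad open, and the pole lies at rest in its rest, its hook tip within 20 mm of where it started and the pole upright (hook down) within 10 degrees (value of joint blue_hatch above 0.87 rad and value of joint yellow_hatch below 0.25 rad and distance of hook_pole from where it was at the start of the episode below 0.02 m and angle between hook_pole's own z axis and vertical below 0.17 rad and linear speed of hook_pole below 0.02 m/s); the robot touches nothing.
It fails at once if the yellow hatch is pulled open (value of joint yellow_hatch above 0.25 rad).
It also fails if it takes over 50 s, if anything falls off the work surface, if the arm or the gripper's body presses on something with over 40 N, if the wrist force passes 120 N, or if a joint passes its speed limit or range.

ROBOT

A 6-joint arm with a two-finger parallel gripper is mounted at the origin on the work surface. World frame = base frame: x ahead of the robot, y to its left, z up, the work surface at z = 0. Lengths are in m, angles in rad, forces in N, time in s.
With the tool pointing down it reaches from about 0.325 to 0.75 m from the base axis. Payload 7.6 kg.
Tool frame: the origin (TCP) lies at the very end of the fingers, on their centre line; the grasp point (between the pads) lies 19 mm behind it; z points along the fingers, y is the direction in which the jaws open and shut (so a half turn about z gives the same grasp; the last joint's range is limited). The gripper opens to 85 mm and grips with 20 to 120 N. Pads are 22 mm wide; open, the fingers measure 114 mm over their backs; the gripper's body (76 mm by 85 mm) begins 54 mm behind the grasp point. The pads swing forward as they close: fully open they stand 13 mm farther back than shut.
Start: joints at [-0.07, 0.052, 1.401, -0, 1.689, -0.07], TCP at [0.525, 0, 0.231] pointing down, gripper open.
Joint ranges: [-2.9, 2.9], [-0.91, 2.17], [0.12, 2.37], [-1.06, 4.2], [0.26, 2.73], [-2.93, 2.93]. Speed limits (rad/s): [2.57, 2.57, 3.01, 3.14, 3.14, 3.14].

INTERFACE

Orientations are given as a unit quaternion [w, x, y, z].
In Python, from plant import ctrl gives the robot as it stands.
- The arm moves only by the tool apply_moves, never from a script. Its argument "targets" is a list of rows, each a list of 3 entries, a list of its own where there are three numbers: the shift along the world's x, y, z in m, then the turn, a rotation vector about the world's x, y, z in degrees, then the finger opening in m, from 0 to 0.0854. A call has 1 to 20 rows; each row is the pose to reach, as a shift and turn from the pose commanded when the call began; what a row does not reach only later rows make up. A row lasts 1/8 s, in which the tool goes at most 62.5 mm and 10.7 degrees, less where a joint would pass 70% of its speed; a pose out of reach is approached as far as the arm can. A call with a gripper value outside its range is refused whole. The fingers move at their own pace and stop on an object; "force" is the grip in N (left out, the last holds). Time passes only in rows, so rows that repeat a pose let the fingers close. It gives the time, the measured TCP pose, the force and the opening at its end, in the units of the state.
- ctrl.get_state(): the state, without advancing time (a new reading comes with each control period).
- ctrl.capture(name): name is "scene" or "side" or "wrist"; returns a dict with "frame" (384x512x3 uint8, red, green, blue), "mtx" (3x3 intrinsics, pixels), "cam_to_world" (4x4, takes a point from camera to world coordinates). Camera axes: x right, y down, z forward; pixel columns grow to the right and rows downward; lengths in m; the calibration is good to about 2 mm. A picture is of the moment at which its call begins. There is no depth.
- ctrl.hand_in(): hands the job in, once; it reports no verdict.
The state is a dict: "clock": time; "qpos": joint angles; "dq": joint speeds; "effort": joint torques, N m; "tool_pos": TCP position; "tcp_rot": TCP orientation; "wrist_force": force on the tool from outside, world axes, zero at the start; "torque": the same for the moment, N m; "width": opening from 0.0 (shut) to 1.0 (fully open).
Only numpy, scipy, OpenCV 4.12 (cv2) and the standard library are available. Lean on these libraries where they do the work, as an engineer would, in place of code of your own. Each camera call takes 0.05 s, during which the arm holds its last target. There are 200 camera calls.

## Working session

There is one attempt and no reset: what is moved stays moved. The work goes in short steps, Python scripts to look and compute and a tool call to move; the robot and the scene stay as the last step left them, time stands still between calls to the robot, and variables do not carry over. Pictures are saved under pics/ and viewed, about 8 in all and at most 12, crops included, and the job is handed in when it is done.

Besides the shell and the picture viewer there is one more tool, called after ">>>" as name(argument=value, ...), one argument or row to a line, values as JSON. apply_moves: Moves the arm, as the interface text tells. Its arguments: {"type":"object","properties":{"targets":{"type":"array"},"force":{"type":"number"}},"required":["targets"]}

```bash
ls; mkdir -p pics; python3 - <<'E'
from plant import ctrl
import cv2,numpy as np,pickle
d={}
for n in("scene","side","wrist"):
    c=ctrl.capture(n);d[n]=c;cv2.imwrite(f"pics/{n}0.png",c["frame"][:,:,::-1])
    print(n,c["mtx"].round(1).tolist(),c["cam_to_world"].round(3).tolist())
pickle.dump(d,open("c0.pkl","wb"))
a=np.hstack([d["scene"]["frame"],d["side"]["frame"]])
print(ctrl.get_state())
E
```

```text
pics
scene [[421.1, 0.0, 250.1], [0.0, 421.1, 192.5], [0.0, 0.0, 1.0]] [[-0.993, 0.098, -0.068, 0.617], [0.119, 0.741, -0.661, 0.99], [-0.014, -0.665, -0.747, 1.149], [0.0, 0.0, 0.0, 1.0]]
side [[389.7, 0.0, 254.0], [0.0, 389.7, 196.0], [0.0, 0.0, 1.0]] [[0.992, -0.091, 0.083, 0.445], [-0.123, -0.688, 0.715, -0.67], [-0.008, -0.72, -0.694, 0.976], [0.0, 0.0, 0.0, 1.0]]
wrist [[280.7, 0.0, 258.6], [0.0, 280.7, 191.4], [0.0, 0.0, 1.0]] [[1.0, 0.0, -0.002, 0.524], [-0.001, -0.947, -0.321, 0.083], [-0.002, 0.321, -0.947, 0.374], [0.0, 0.0, 0.0, 1.0]]
{'clock': 0.15, 'qpos': array([-7.02891959e-02,  5.27037426e-02,  1.40145156e+00,  5.18051368e-05,
        1.68861907e+00, -7.03031458e-02]), 'dq': array([ 1.15629030e-04,  2.73779067e-05, -2.32991043e-03, -3.64745630e-04,
       -5.21016509e-04,  1.17920276e-04]), 'effort': array([ 9.01752592e-04, -3.81951857e+01, -3.60423374e+01, -3.57651027e-05,
        4.66565543e-03,  6.07237575e-05]), 'tool_pos': array([5.24781750e-01, 5.84432655e-05, 2.30679967e-01]), 'tcp_rot': array([-4.62983267e-04,  7.07099583e-01,  7.07113732e-01, -3.68001411e-04]), 'wrist_force': array([-0.27136187, -0.0041543 ,  0.29582419]), 'torque': array([-0.04019311,  0.03601067,  0.0340735 ]), 'width': 0.9994792955727305}
```

View pics/scene0.png

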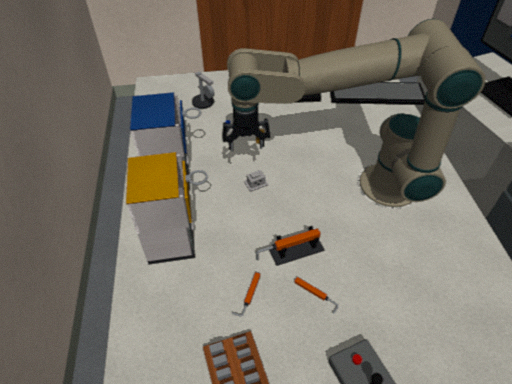

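View pics/side0.png

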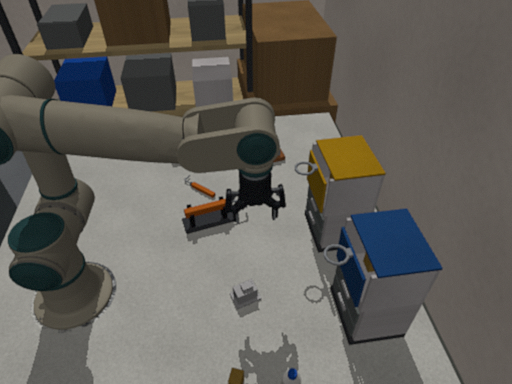

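Candidates for the pole: the one on black saddles (scene 298,240, the largest), small loose ones at (252,288) and (315,290). I choose the first. Blue hatch eye: scene about (195,113/131), where one is a shadow; side (337,254), with its shadow at (314,293).

```bash
cat > h.py <<'E'
import numpy as np,cv2
def proj(c,P):
    T=np.linalg.inv(c["cam_to_world"]);p=np.atleast_2d(P)@T[:3,:3].T+T[:3,3]
    q=p@c["mtx"].T;return q[:,:2]/q[:,2:]
def ray(c,uv):
    d=c["cam_to_world"][:3,:3]@np.linalg.solve(c["mtx"],[uv[0],uv[1],1.]);return c["cam_to_world"][:3,3],d
def onz(c,uv,z):
    o,d=ray(c,uv);return o+d*(z-o[2])/d[2]
def tri(*cu):
    A=np.zeros((3,3));b=np.zeros(3)
    for c,uv in cu:
        o,d=ray(c,uv);d=d/np.linalg.norm(d);M=np.eye(3)-np.outer(d,d);A+=M;b+=M@o
    x=np.linalg.solve(A,b);return x,[np.linalg.norm(proj(c,x)[0]-uv).round(2) for c,uv in cu]
def orange(c):
    h=cv2.cvtColor(c["frame"],cv2.COLOR_RGB2HSV);return cv2.inRange(h,(3,170,120),(14,255,255))
def blobs(m,amin=40):
    cs,_=cv2.findContours(m,cv2.RETR_EXTERNAL,cv2.CHAIN_APPROX_NONE);return sorted([c for c in cs if cv2.contourArea(c)>amin],key=cv2.contourArea)[::-1]
E
python3 - <<'E'
import pickle;from h import *
d=pickle.load(open("c0.pkl","rb"))
for n in("scene","side","wrist"):
    for b in blobs(orange(d[n])):
        r=cv2.minAreaRect(b);print(n,cv2.contourArea(b),np.array(r[0]).round(1),cv2.boxPoints(r).round(1).tolist())
def crop(n,x,y,w,h,s): return cv2.resize(d[n]["frame"][y:y+h,x:x+w,::-1],(w*s,h*s),interpolation=cv2.INTER_CUBIC)
a=np.hstack([crop("scene",245,215,100,75,4),crop("scene",125,85,100,75,4)])
b=np.hstack([crop("side",170,170,100,75,4),crop("side",300,230,100,75,4)])
cv2.imwrite("pics/crop1.png",np.vstack([a,b]))
E
```

```text
scene 291.5 [233.5 360.6] [[222.0, 340.0], [232.39999389648438, 337.0], [245.10000610351562, 381.29998779296875], [234.60000610351562, 384.20001220703125]]
scene 259.0 [297.4 238.2] [[274.70001220703125, 240.89999389648438], [317.70001220703125, 227.6999969482422], [320.1000061035156, 235.39999389648438], [277.1000061035156, 248.6999969482422]]
scene 139.5 [310.2 287.6] [[293.8999938964844, 280.79998779296875], [296.5, 276.5], [326.5, 294.5], [323.8999938964844, 298.79998779296875]]
scene 131.0 [252.1 287.3] [[244.10000610351562, 300.8999938964844], [255.1999969482422, 271.8999938964844], [260.1000061035156, 273.79998779296875], [249.0, 302.79998779296875]]
side 121.5 [204.4 205.7] [[184.10000610351562, 208.5], [223.60000610351562, 198.3000030517578], [224.6999969482422, 202.8000030517578], [185.1999969482422, 213.0]]
side 45.0 [202.4 188.2] [[191.39999389648438, 184.1999969482422], [192.60000610351562, 181.8000030517578], [213.39999389648438, 192.1999969482422], [212.1999969482422, 194.60000610351562]]
```

View pics/crop1.png

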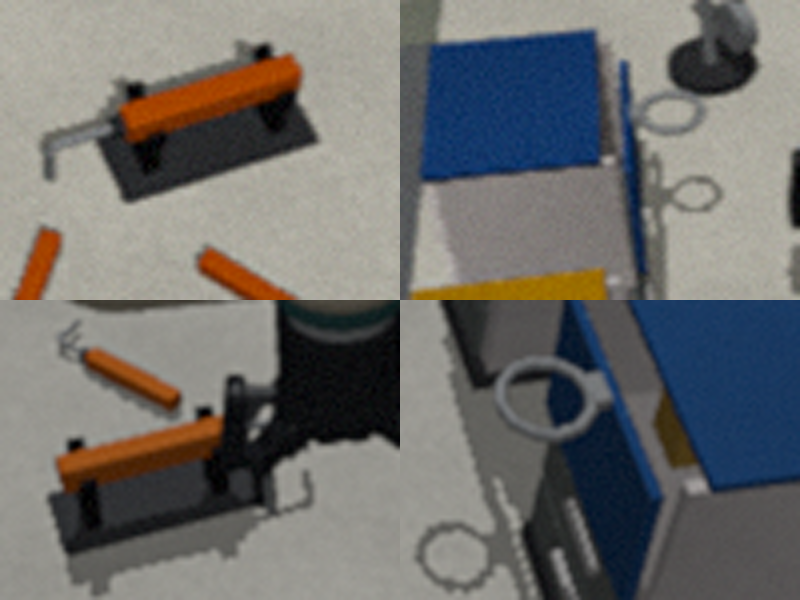

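View pics/wrist0.png

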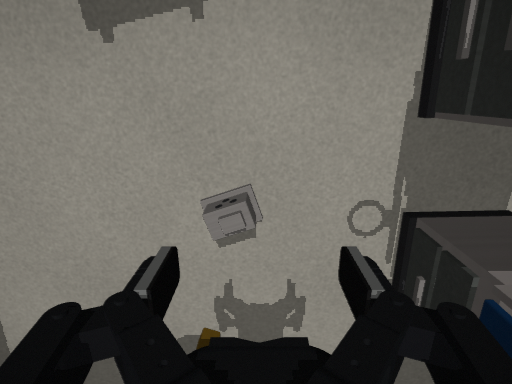

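Crops: the big pole sits on saddles, its hook bend at scene (257,252) and tip at (257.5,259.5). The blue ring centre is at scene (193,113) and side (336,254.5). The wrist view shows only the pole's shadow.

```bash
python3 - <<'E'
import pickle;from h import *
d=pickle.load(open("c0.pkl","rb"));S,D=d["scene"],d["side"]
tip=onz(S,(257.7,258.8),.015);bend=onz(S,(257,251.5),.060)
print("tip",tip,"bend",bend,"tip side",tri((S,(257.7,258.8)),(D,(246.5,296-50)))) 
print("side bend px",proj(D,bend),"tip",proj(D,tip))
# handle rear end top corners (scene crop px)
for p in[(298,57),(301,77),(127,118),(121,103),(128,139)]:
    uv=(245+p[0]/4,215+p[1]/4);print(p,onz(S,uv,.073),onz(S,uv,.060))
e=tri((S,(193,113)),(D,(336.3,254.5)));print("eye",e, onz(S,(193,113),.28))
# hatch top edge ends: scene crop (624,62) ; side crop near-end corner (660,497)
print(onz(S,(125+224/4,85+62/4),.283),onz(D,(300+260/4,230+197/4),.283))
# roof corners z=.308
for p in[(31,45),(197,30),(200,160),(22,180)]: print("roof",onz(S,(125+p[0]/4,85+p[1]/4),.308))
E
```

```text
tip [0.52316483 0.26803781 0.015     ] bend [0.52559643 0.2702644  0.06      ] tip side (array([ 0.51479294,  0.1934433 , -0.10196104]), [np.float64(0.39), np.float64(0.38)])
side bend px [[245.76083642 197.60960399]] tip [[245.42791451 207.48132358]]
(298, 57) [0.31966374 0.22107729 0.073     ] [0.31606789 0.2117869  0.06      ]
(301, 77) [0.32175625 0.24043385 0.073     ] [0.31818567 0.23137725 0.06      ]
(127, 118) [0.46306907 0.26120894 0.073     ] [0.4612053  0.25240326 0.06      ]
(121, 103) [0.46543025 0.24676176 0.073     ] [0.463595   0.23778158 0.06      ]
(128, 139) [0.46540769 0.28036753 0.073     ] [0.46357217 0.27179326 0.06      ]
eye (array([ 0.68580004, -0.160285  ,  0.277135  ]), [np.float64(0.34), np.float64(0.51)]) [ 0.68448099 -0.1560091   0.28      ]
[ 0.72316714 -0.22705895  0.283     ] [ 0.72666373 -0.23501776  0.283     ]
roof [ 0.88201637 -0.23856859  0.308     ]
roof [ 0.74251323 -0.24072986  0.308     ]
roof [ 0.74009198 -0.06607099  0.308     ]
roof [ 0.87735557 -0.06047877  0.308     ]
```

>>> apply_moves(
  targets=[
    [[-0.03,0.06,0],[0,0,-10],0.0854],
    [[-0.06,0.12,0],[0,0,-20],0.0854],
    [[-0.09,0.18,0],[0,0,-30],0.0854],
    [[-0.126,0.246,0],[0,0,-40],0.0854],
    [[-0.126,0.246,0],[0,0,-50],0.0854],
    [[-0.126,0.246,-0.03],[0,0,-60],0.0854],
    [[-0.126,0.246,-0.04],[0,0,-70],0.0854],
    [[-0.126,0.246,-0.04],[0,0,-79],0.0854],
    [[-0.126,0.246,-0.04],[0,0,-79],0.0854],
  ],
  force=80,
)

```text
clock: 1.27
tool_pos: [0.3989, 0.246, 0.191]
tcp_rot: [0.0, 0.995, 0.097, -0.0]
wrist_force: [-0.2, 0.9, 0.4]
width: 1.0
```

```bash
python3 - <<'E'
from plant import ctrl;from h import *
import pickle
d={n:ctrl.capture(n) for n in("scene","side","wrist")};pickle.dump(d,open("c1.pkl","wb"))
w=d["wrist"];s=ctrl.get_state();print(s["clock"],s["tool_pos"],s["tcp_rot"])
for b in blobs(orange(w),100):
    r=cv2.minAreaRect(b);bp=cv2.boxPoints(r);print(bp.round().tolist());q=np.array([onz(w,p,.073) for p in bp]);print(q.round(4).tolist(),q.mean(0))
S=cv2.resize(d["side"]["frame"][160:260,160:293],(683,512),interpolation=cv2.INTER_CUBIC)[:,:,::-1]
im=np.hstack([w["frame"][:,:,::-1],cv2.resize(d["side"]["frame"][170:266,180:252],(288,384),interpolation=cv2.INTER_CUBIC)[:,:,::-1]]);cv2.imwrite("pics/w1.png",im)
E
```

```text
1.425 [0.39908183 0.24600739 0.19142391] [-2.07351682e-07  9.95260368e-01  9.72460419e-02  8.80720210e-05]
[[251.0, 115.0], [273.0, 115.0], [274.0, 256.0], [252.0, 256.0]]
[[0.4624, 0.2667, 0.073], [0.4664, 0.2472, 0.073], [0.324, 0.2149, 0.073], [0.3191, 0.238, 0.073]] [0.39298204 0.24168113 0.073     ]
[[100.0, 183.0], [164.0, 132.0], [173.0, 143.0], [109.0, 194.0]]
[[0.371, 0.3989, 0.073], [0.4325, 0.3419, 0.073], [0.4236, 0.3326, 0.073], [0.3607, 0.3899, 0.073]] [0.39697746 0.36582867 0.073     ]
[[161.0, 0.0], [171.0, -13.0], [220.0, 27.0], [209.0, 40.0]]
[[0.5357, 0.3537, 0.073], [0.5461, 0.3462, 0.073], [0.5262, 0.3045, 0.073], [0.5151, 0.3117, 0.073]] [0.53079288 0.32904032 0.073     ]
```

View pics/w1.png

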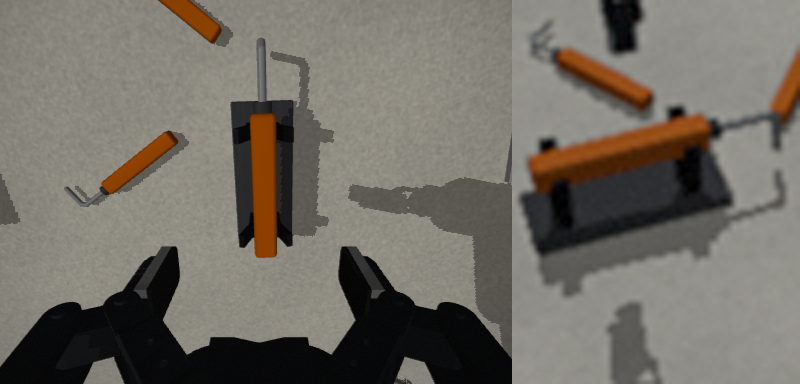

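The wrist view shows the big pole on its base, axis along column 262, bend at (261,41), with jaws aligned either side. The side inset gives bend (246,199) and tip (246,207), which agrees with the scene camera. So tip ≈ (0.524, 0.268), yaw ≈ 11.3°. Now descend and grip.

>>> apply_moves(
  targets=[
    [[0.002,-0.003,-0.04],[0,0,0],0.0854],
    [[0.002,-0.003,-0.09],[0,0,0],0.0854],
    [[0.002,-0.003,-0.13],[0,0,0],0.0854],
    [[0.002,-0.003,-0.147],[0,0,0],0.0854],
    [[0.002,-0.003,-0.147],[0,0,0],0.0854],
    [[0.002,-0.003,-0.147],[0,0,0],0.03],
    [[0.002,-0.003,-0.147],[0,0,0],0.015],
    [[0.002,-0.003,-0.147],[0,0,0],0.01],
    [[0.002,-0.003,-0.147],[0,0,0],0.01],
    [[0.002,-0.003,-0.147],[0,0,0],0.01],
    [[0.002,-0.003,-0.147],[0,0,0],0.01],
  ],
  force=80,
)

```text
clock: 2.8
tool_pos: [0.4017, 0.2429, 0.0453]
tcp_rot: [0.0, 0.995, 0.096, 0.001]
wrist_force: [-0.6, -3.6, 5.8]
width: 0.265
```

>>> apply_moves(
  targets=[
    [[0,0,0.02],[0,0,0],0.01],
    [[0,0,0.06],[0,0,0],0.01],
    [[0,0,0.11],[0,0,0],0.01],
    [[0,0,0.16],[0,0,0],0.01],
    [[0,0,0.21],[0,0,0],0.01],
    [[0,0,0.26],[0,0,0],0.01],
    [[0.01,-0.02,0.3],[0,0,0],0.01],
    [[0.02,-0.06,0.32],[0,0,0],0.01],
    [[0.04,-0.11,0.32],[0,0,0],0.01],
    [[0.06,-0.16,0.32],[0,0,0],0.01],
    [[0.08,-0.21,0.32],[0,0,0],0.01],
    [[0.1,-0.26,0.32],[0,0,0],0.01],
    [[0.12,-0.31,0.32],[0,0,0],0.01],
    [[0.14,-0.36,0.32],[0,0,0],0.01],
    [[0.155,-0.4,0.32],[0,0,0],0.01],
    [[0.16,-0.42,0.32],[0,0,0],0.01],
    [[0.161,-0.426,0.32],[0,0,0],0.01],
    [[0.161,-0.426,0.32],[0,0,0],0.01],
  ],
)

```text
clock: 5.05
tool_pos: [0.562, -0.1826, 0.3641]
tcp_rot: [-0.0, 0.995, 0.096, -0.0]
wrist_force: [-0.3, 0.3, -0.9]
width: 0.267
```

```bash
python3 - <<'E'
from plant import ctrl;from h import *
import pickle
d={n:ctrl.capture(n) for n in("scene","side","wrist")};pickle.dump(d,open("c2.pkl","wb"))
s=ctrl.get_state();t=s["tool_pos"];print(s["clock"],t,s["tcp_rot"],s["width"])
tip=t+np.array([.1223,.0251,-.030]);eye=[.6855,-.158,.279]
C=[]
for n in("scene","side"):
    print(n,proj(d[n],[tip,eye]))
    x,y=proj(d[n],[tip])[0].astype(int);x0,y0=x-40,y-40
    print(n,"crop origin",x0,y0);C.append(cv2.resize(d[n]["frame"][y0:y0+96,x0:x0+80,::-1],None,fx=5,fy=5,interpolation=cv2.INTER_CUBIC))
cv2.imwrite("pics/c2.png",np.hstack(C))
E
```

```text
5.2 [ 0.56196436 -0.18195014  0.36477318] [9.73630332e-05 9.95335148e-01 9.64771806e-02 2.96203608e-04] 0.2658069508461166
scene [[191.10363742  99.19489319]
 [192.7112261  112.89988888]]
scene crop origin 151 59
side [[338.36595395 236.72670504]
 [335.49879833 253.2583292 ]]
side crop origin 298 196
```

View pics/c2.png

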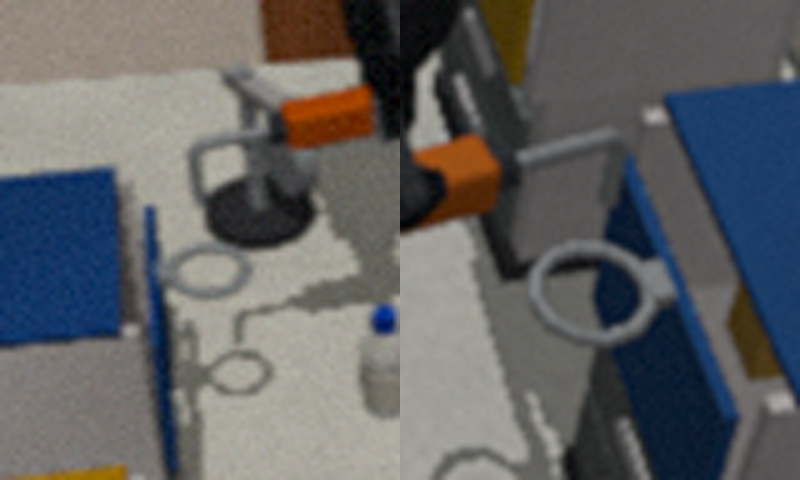

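Tip at scene (191.4,99.4), side (340.6,237); ring centre at scene (192.4,113), side (335.6,254.4). The grasp holds and the pole is level.

```bash
python3 - <<'E'
import pickle;from h import *
d=pickle.load(open("c2.pkl","rb"));S,D=d["scene"],d["side"]
a=tri((S,(191.4,98.8)),(D,(340.4,236.5)));b=tri((S,(192.4,113)),(D,(335.6,254.4)));print(a,b,a[0]-b[0])
E
```

```text
(array([ 0.68557294, -0.15811933,  0.33617586]), [np.float64(0.78), np.float64(1.19)]) (array([ 0.68611   , -0.1597532 ,  0.27717034]), [np.float64(0.18), np.float64(0.27)]) [-0.00053705  0.00163387  0.05900552]
```

>>> apply_moves(
  targets=[
    [[0,-0.002,-0.02],[0,0,0],0.01],
    [[0,-0.002,-0.04],[0,0,0],0.01],
    [[0,-0.002,-0.055],[0,0,0],0.01],
    [[0,-0.002,-0.07],[0,0,0],0.01],
    [[0,-0.002,-0.085],[0,0,0],0.01],
    [[0,-0.002,-0.085],[0,0,0],0.01],
    [[0,-0.002,-0.085],[0,0,0],0.01],
    [[0,-0.002,-0.085],[0,0,0],0.01],
  ],
)

```text
clock: 6.2
tool_pos: [0.5622, -0.1851, 0.2802]
tcp_rot: [0.0, 0.995, 0.096, 0.001]
wrist_force: [0.1, -0.4, -1.6]
width: 0.262
```

```bash
python3 - <<'E'
from plant import ctrl;from h import *
d={n:ctrl.capture(n) for n in("scene","side")}
s=ctrl.get_state();print(s["clock"],s["tool_pos"],s["wrist_force"])
C=[cv2.resize(d[n]["frame"][y0:y0+96,x0:x0+80,::-1],None,fx=5,fy=5,interpolation=cv2.INTER_CUBIC) for n,x0,y0 in(("scene",151,59),("side",298,196))]
cv2.imwrite("pics/c3.png",np.hstack(C))
E
```

```text
6.3 [ 0.5621972 -0.1850763  0.2799635] [ 0.93273145  1.06852919 -1.1588635 ]
```

View pics/c3.png

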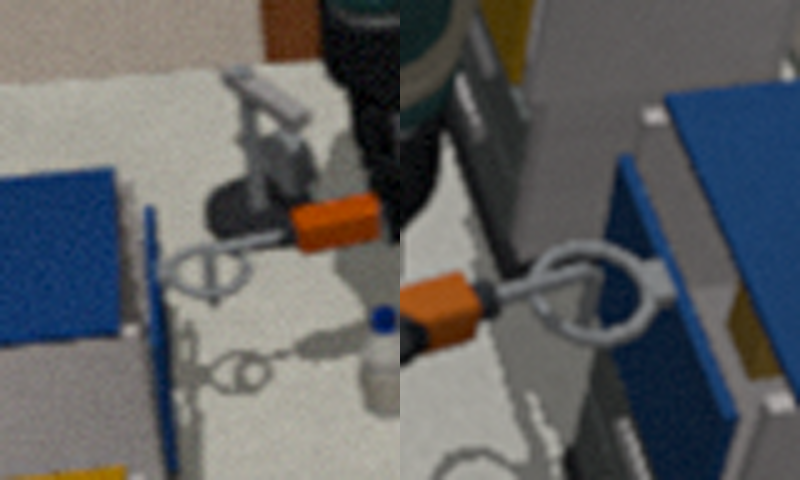

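The hook is inside the ring in both views (scene ring crop (207,270) with the hook through it). Now pull along the hatch's arc.

>>> apply_moves(
  targets=[
    [[-0.006,0,0],[0,0,0],0.01],
    [[-0.012,0,0],[0,0,0],0.01],
    [[-0.018,0,-0.001],[0,0,0],0.01],
    [[-0.022,0,-0.002],[0,0,0],0.01],
    [[-0.026,0,-0.004],[0,0,0],0.01],
    [[-0.03,0,-0.005],[0,0,0],0.01],
    [[-0.034,0,-0.007],[0,0,0],0.01],
    [[-0.038,0,-0.009],[0,0,0],0.01],
    [[-0.042,0,-0.012],[0,0,0],0.01],
    [[-0.046,0,-0.014],[0,0,0],0.01],
    [[-0.05,0,-0.017],[0,0,0],0.01],
    [[-0.054,0,-0.02],[0,0,0],0.01],
    [[-0.058,0,-0.023],[0,0,0],0.01],
    [[-0.062,0,-0.026],[0,0,0],0.01],
    [[-0.065,0,-0.029],[0,0,0],0.01],
    [[-0.068,0,-0.032],[0,0,0],0.01],
    [[-0.07,0,-0.034],[0,0,0],0.01],
    [[-0.072,0,-0.035],[0,0,0],0.01],
    [[-0.074,0,-0.035],[0,0,0],0.01],
    [[-0.075,0,-0.035],[0,0,0],0.01],
  ],
)

```text
clock: 8.8
tool_pos: [0.4895, -0.1848, 0.2433]
tcp_rot: [0.0, 0.995, 0.096, 0.003]
wrist_force: [26.0, -2.0, -14.1]
width: 0.265
```

```bash
cat > look.py <<'E'
from plant import ctrl;from h import *
import sys
d={n:ctrl.capture(n) for n in("scene","side")}
s=ctrl.get_state();print(s["clock"],s["tool_pos"],s["wrist_force"],s["width"])
C=[cv2.resize(d[n]["frame"][y0:y0+96,x0:x0+80,::-1],None,fx=5,fy=5,interpolation=cv2.INTER_CUBIC) for n,x0,y0 in(("scene",151,59),("side",298,196))]
cv2.imwrite(sys.argv[1],np.hstack(C))
E
python3 look.py pics/c4.png
```

```text
8.9 [ 0.4894863  -0.18479481  0.24326431] [ 22.34116112  -1.24079443 -12.35489822] 0.26506981248868533
```

View pics/c4.png

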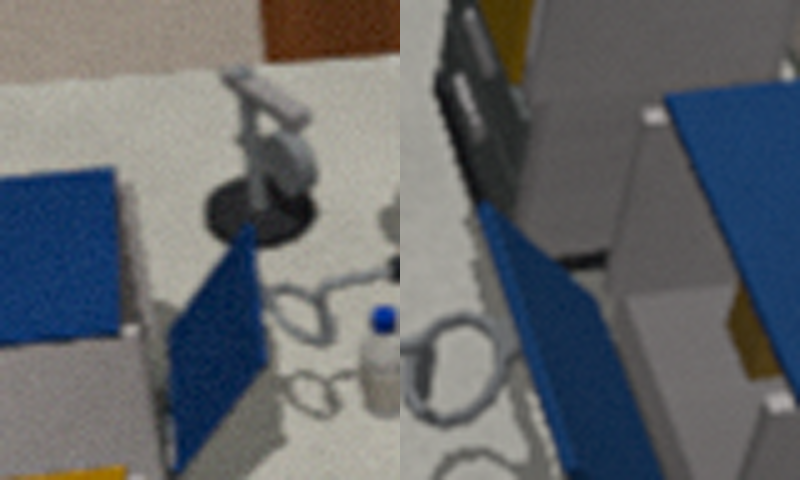

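The hatch is drawn to roughly 30° with the hook in the ring. The 22 N is likely the damper and it is decaying. I hold still and let it sink.

>>> apply_moves(
  targets=[
    [[0,0,0],[0,0,0],0.01],
    [[0,0,0],[0,0,0],0.01],
    [[0,0,0],[0,0,0],0.01],
    [[0,0,0],[0,0,0],0.01],
  ],
)

```text
clock: 9.4
tool_pos: [0.4895, -0.1848, 0.2433]
tcp_rot: [0.0, 0.995, 0.096, 0.003]
wrist_force: [22.8, -1.3, -12.5]
width: 0.263
```

```bash
python3 look.py pics/c5.png
```

```text
9.5 [ 0.4895056  -0.18479919  0.24329255] [ 21.63664447  -1.50616955 -12.96913901] 0.26166467361011014
```

Force steady at (22, −13) N: the shaft is wedged by friction on the ring's outer edge. I ease the hook back towards the hatch to release it.

>>> apply_moves(
  targets=[
    [[0.003,0,-0.001],[0,0,0],0.01],
    [[0.006,0,-0.002],[0,0,0],0.01],
    [[0.008,0,-0.002],[0,0,0],0.01],
    [[0.008,0,-0.002],[0,0,0],0.01],
    [[0.008,0,-0.002],[0,0,0],0.01],
    [[0.008,0,-0.002],[0,0,0],0.01],
  ],
)

```text
clock: 10.25
tool_pos: [0.4947, -0.185, 0.2423]
tcp_rot: [0.0, 0.995, 0.096, -0.0]
wrist_force: [-1.0, -0.2, -1.8]
width: 0.267
```

```bash
python3 look.py pics/c5.png
```

```text
10.35 [ 0.49470548 -0.18500273  0.24218074] [-1.34815221 -1.14797983 -1.42454944] 0.2676817242421294
```

View pics/c5.png

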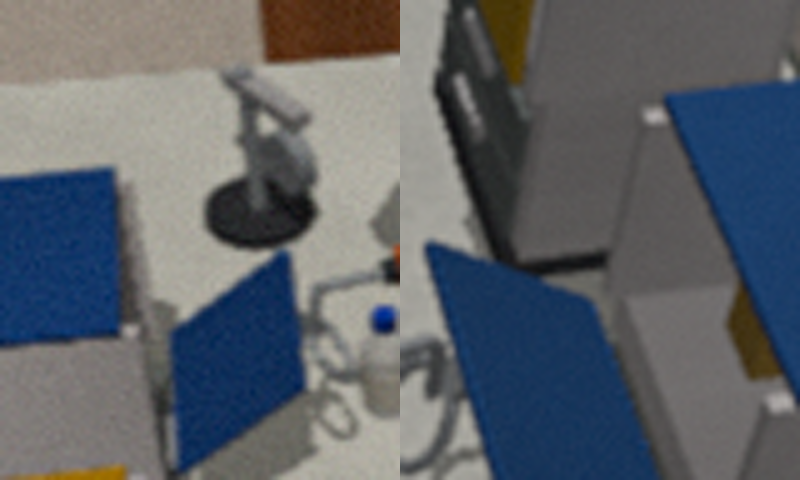

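The force is gone and the hatch is sinking. By the geometry the tip is already above the ring's outer edge, so I draw it out towards −x and wait.

>>> apply_moves(
  targets=[
    [[-0.006,0,0],[0,0,0],0.01],
    [[-0.012,0,0.0],[0,0,0],0.01],
    [[-0.018,0,0],[0,0,0],0.01],
    [[-0.018,0,0],[0,0,0],0.01],
    [[-0.018,0,0],[0,0,0],0.01],
    [[-0.018,0,0],[0,0,0],0.01],
    [[-0.018,0,0],[0,0,0],0.01],
    [[-0.018,0,0],[0,0,0],0.01],
    [[-0.018,0,0],[0,0,0],0.01],
    [[-0.018,0,0],[0,0,0],0.01],
    [[-0.018,0,0],[0,0,0],0.01],
    [[-0.018,0,0],[0,0,0],0.01],
  ],
)

```text
clock: 11.85
tool_pos: [0.477, -0.185, 0.2424]
tcp_rot: [0.0, 0.995, 0.096, 0.0]
wrist_force: [-0.7, 0.9, -2.1]
width: 0.263
```

```bash
sed -i 's/151,59/170,75/;s/298,196/270,210/' look.py; python3 look.py pics/c6.png
```

```text
11.95 [ 0.477007   -0.18495826  0.24230624] [ 0.39323071 -0.09625433 -1.78100674] 0.27062770792151924
```

View pics/c6.png

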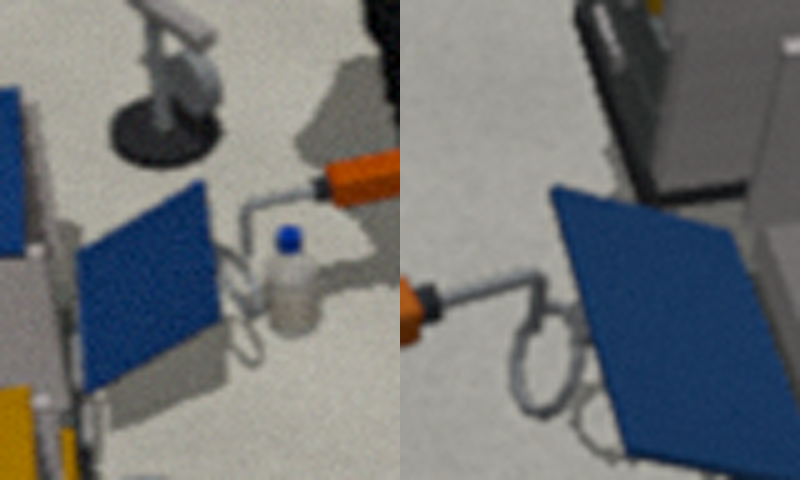

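The hatch looks down at its stop, and the hook hangs free above the ring's upper edge (tip at scene (219,126), side (297,272)). Lift, then check for slip of the pole in the grip.

>>> apply_moves(
  targets=[
    [[-0.005,0,0.01],[0,0,0],0.01],
    [[-0.01,0,0.03],[0,0,0],0.01],
    [[-0.01,0,0.06],[0,0,0],0.01],
    [[-0.01,0,0.1],[0,0,0],0.01],
    [[-0.01,0,0.12],[0,0,0],0.01],
    [[-0.01,0,0.12],[0,0,0],0.01],
    [[-0.01,0,0.12],[0,0,0],0.01],
  ],
)

```text
clock: 12.82
tool_pos: [0.4668, -0.1849, 0.3613]
tcp_rot: [-0.0, 0.995, 0.096, -0.001]
wrist_force: [0.4, 0.2, -1.4]
width: 0.265
```

```bash
python3 - <<'E'
from plant import ctrl;from h import *
import pickle
d={n:ctrl.capture(n) for n in("scene","side","wrist")};pickle.dump(d,open("c7.pkl","wb"))
o=pickle.load(open("c2.pkl","rb"))
s=ctrl.get_state();t=s["tool_pos"];print(s["clock"],t,s["wrist_force"])
# wrist view of the held pole: before vs now (same camera-to-pole if no slip)
for k in(o,d):
    b=blobs(orange(k["wrist"]),100)
    for x in b[:2]:
        r=cv2.minAreaRect(x);print(cv2.boxPoints(r).round(1).tolist())
tip=t+np.array([.1223,.0251,-.030]);C=[]
for n in("scene","side"):
    x,y=proj(d[n],[tip])[0];print(n,x,y);x0,y0=int(x)-30,int(y)-24;print(x0,y0)
    C.append(cv2.resize(d[n]["frame"][y0:y0+40,x0:x0+44,::-1],None,fx=6,fy=6,interpolation=cv2.INTER_CUBIC))
W=[cv2.resize(k["wrist"]["frame"][0:240,180:340,::-1],(264,396)) for k in(o,d)]
cv2.imwrite("pics/c7.png",np.hstack([cv2.copyMakeBorder(np.vstack(C),0,0,0,0,0)[:480],*[cv2.copyMakeBorder(w,0,84,0,0,0) for w in W]]))
E
```

```text
12.975 [ 0.46677094 -0.18490379  0.36110157] [-0.20347882 -0.35714009 -1.59765114]
[[229.0, 140.0], [279.0, 140.0], [279.0, 262.0], [229.0, 262.0]]
[[238.0, 312.0], [278.0, 312.0], [278.0, 341.0], [238.0, 341.0]]
[[231.0, 140.0], [281.0, 140.0], [281.0, 263.0], [231.0, 263.0]]
[[236.10000610351562, 340.3999938964844], [237.0, 313.0], [277.70001220703125, 314.29998779296875], [276.79998779296875, 341.70001220703125]]
scene 220.46898909837068 97.17261451015163
190 73
side 294.62746144558076 243.4154078525486
264 219
```

View pics/c7.png

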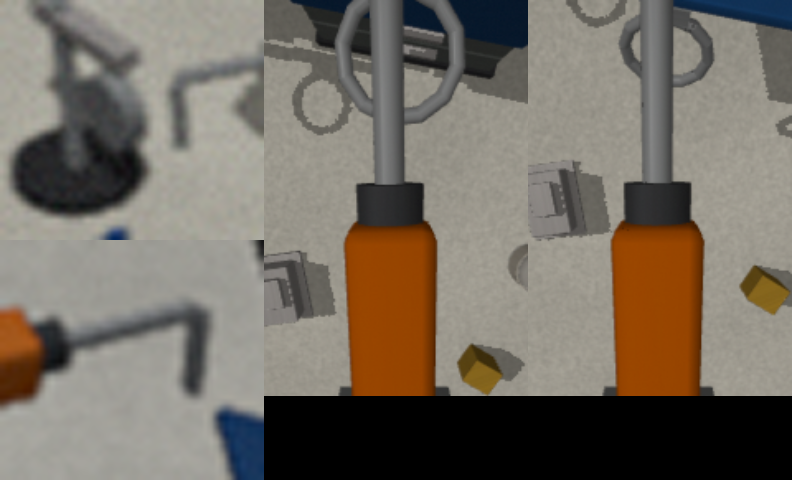

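No slip: the wrist views before and after differ by 2 px (under 1 mm), and the hook is clear. Carry the pole back, with the same commanded pose as at the grasp, (−0.066, +0.428, −0.318).

>>> apply_moves(
  targets=[
    [[-0.005,0.03,0.003],[0,0,0],0.01],
    [[-0.01,0.08,0.003],[0,0,0],0.01],
    [[-0.02,0.13,0.003],[0,0,0],0.01],
    [[-0.03,0.18,0.003],[0,0,0],0.01],
    [[-0.04,0.23,0.003],[0,0,0],0.01],
    [[-0.045,0.28,0.003],[0,0,0],0.01],
    [[-0.05,0.33,0.003],[0,0,0],0.01],
    [[-0.06,0.38,0],[0,0,0],0.01],
    [[-0.066,0.415,-0.02],[0,0,0],0.01],
    [[-0.066,0.428,-0.06],[0,0,0],0.01],
    [[-0.066,0.428,-0.11],[0,0,0],0.01],
    [[-0.066,0.428,-0.16],[0,0,0],0.01],
    [[-0.066,0.428,-0.2],[0,0,0],0.01],
    [[-0.066,0.428,-0.24],[0,0,0],0.01],
    [[-0.066,0.428,-0.27],[0,0,0],0.01],
    [[-0.066,0.428,-0.28],[0,0,0],0.01],
    [[-0.066,0.428,-0.28],[0,0,0],0.01],
    [[-0.066,0.428,-0.28],[0,0,0],0.01],
  ],
)

```text
clock: 15.22
tool_pos: [0.4018, 0.2434, 0.0838]
tcp_rot: [-0.0, 0.995, 0.096, 0.001]
wrist_force: [0.6, -0.1, -1.7]
width: 0.269
```

>>> apply_moves(
  targets=[
    [[0,0,-0.01],[0,0,0],0.01],
    [[0,0,-0.02],[0,0,0],0.01],
    [[0,0,-0.028],[0,0,0],0.01],
    [[0,0,-0.034],[0,0,0],0.01],
    [[0,0,-0.038],[0,0,0],0.01],
    [[0,0,-0.038],[0,0,0],0.01],
    [[0,0,-0.038],[0,0,0],0.01],
  ],
)

```text
clock: 16.1
tool_pos: [0.4013, 0.2423, 0.0453]
tcp_rot: [0.001, 0.995, 0.096, 0.0]
wrist_force: [-5.0, -6.6, 9.8]
width: 0.266
```

Seated at the same TCP pose with a light contact force. Release and rise.

>>> apply_moves(
  targets=[
    [[0,0,0],[0,0,0],0.03],
    [[0,0,0],[0,0,0],0.04],
    [[0,0,0],[0,0,0],0.0854],
    [[0,0,0],[0,0,0],0.0854],
    [[0,0,0],[0,0,0],0.0854],
    [[0,0,0],[0,0,0],0.0854],
    [[0,0,0.03],[0,0,0],0.0854],
    [[0,0,0.08],[0,0,0],0.0854],
    [[0,0,0.13],[0,0,0],0.0854],
    [[-0.002,0.003,0.147],[0,0,0],0.0854],
    [[-0.002,0.003,0.147],[0,0,0],0.0854],
    [[-0.002,0.003,0.147],[0,0,0],0.0854],
  ],
)

```text
clock: 17.6
tool_pos: [0.3983, 0.2457, 0.1892]
tcp_rot: [0.001, 0.995, 0.096, -0.002]
wrist_force: [0.1, 0.2, -0.1]
width: 1.0
```

```bash
python3 - <<'E'
from plant import ctrl;from h import *
import pickle
d={n:ctrl.capture(n) for n in("scene","side","wrist")};pickle.dump(d,open("c8.pkl","wb"));o=pickle.load(open("c1.pkl","rb"))
s=ctrl.get_state();print(s["clock"],s["tool_pos"],s["wrist_force"],s["width"])
for k in(o,d):
    b=blobs(orange(k["wrist"]),100)[0];q=cv2.boxPoints(cv2.minAreaRect(b));print(q.round().tolist(),np.mean([onz(k["wrist"],p,.073) for p in q],0).round(4))
side=lambda k:cv2.resize(k["side"]["frame"][170:242,180:270,::-1],(270,216),interpolation=cv2.INTER_CUBIC)
im=np.hstack([d["wrist"]["frame"][:300,:,::-1],np.vstack([side(o),side(d)])[:300]])
sc=cv2.resize(d["scene"]["frame"][70:270,110:350,::-1],(360,300));sd=cv2.resize(d["side"]["frame"][120:330,250:450,::-1],(286,300))
lo=np.hstack([sc,sd]);lo=cv2.copyMakeBorder(lo,0,0,0,im.shape[1]-lo.shape[1],0);cv2.imwrite("pics/c8.png",np.vstack([im,lo]))
E
```

```text
17.75 [0.39850457 0.24569696 0.1896579 ] [-0.18056452 -0.19635897 -0.30835383] 1.0003345270664532
[[251.0, 115.0], [273.0, 115.0], [274.0, 256.0], [252.0, 256.0]] [0.393  0.2417 0.073 ]
[[250.0, 114.0], [272.0, 114.0], [272.0, 256.0], [250.0, 256.0]] [0.3927 0.2429 0.073 ]
```

View pics/c8.png

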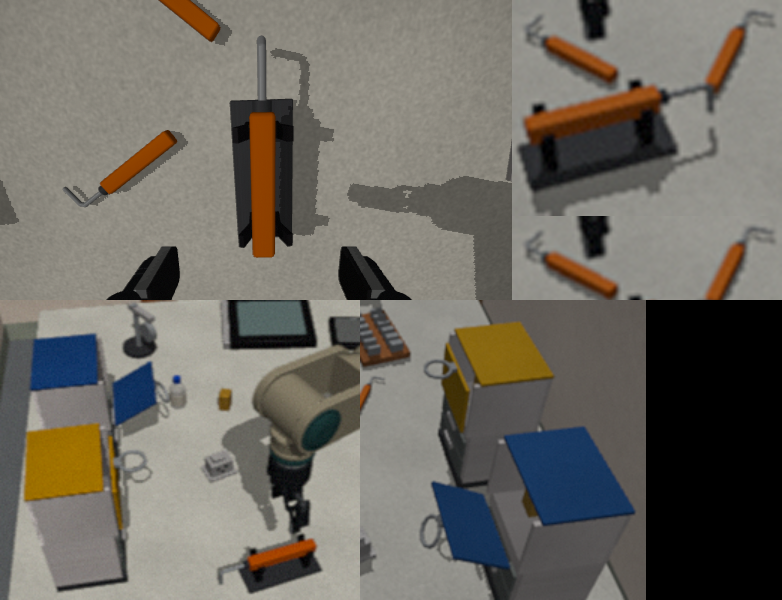

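The pole lies in its saddles as before (wrist blob within 1–2 px), yellow is shut, blue is down. One numeric check of the hatch stop, then hand in.

```bash
python3 - <<'E'
from h import *
import pickle
a=pickle.load(open("c7.pkl","rb"));d=pickle.load(open("c8.pkl","rb"))
x=tri((d["scene"],(216.7,130)),(d["side"],(300.3,282.4)));h=np.array([.724,.162]);v=x[0][[0,2]]-h
print(x,"hatch angle",np.arctan2(-v[0],v[1])-np.arctan2(38,115))
f=lambda k:k["side"]["frame"][255:345,295:360].astype(int)
print("hatch change c7->c8",np.abs(f(a)-f(d)).mean())
from plant import ctrl
ctrl.hand_in();print("handed in")
E
```

```text
(array([ 0.61098202, -0.16585624,  0.19044385]), [np.float64(0.1), np.float64(0.15)]) hatch angle 1.0051018027942622
hatch change c7->c8 9.192820512820512
the job is handed in; nothing more can be done
handed in
```

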